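# Set the pump speed by fingertip and start it

## Robot

A 7-joint arm with a two-finger parallel gripper is mounted at the origin on a cart in front of the work surface, level with it; the furniture and walls round the work are solid. World frame = base frame: x ahead of the robot, y to its left, z up, the work surface at z = 0. Lengths are in m, angles in rad, forces in N, time in s.
With the tool pointing down it reaches from about 0.4 to 0.875 m from the base axis. Payload 19.3 kg.
Tool frame: the origin (TCP) lies where the fingers leave the gripper's body, on its centre line; the fingertips stand bot.tip_reach ahead of it and the grasp point (between the pads) lies 54 mm ahead of it (bot.tip_reach is the distance from the TCP to the fingertips, in m); z points along the fingers, y is the line along which they close (so a half turn about z gives the same grasp; the last joint's range is limited). The gripper opens to 85 mm and grips with 20 to 120 N. Pads are 22 mm wide; open, the fingers measure 114 mm over their backs; the gripper's body (76 mm by 85 mm) begins 54 mm behind the grasp point. The pads swing forward as they close: fully open they stand 13 mm farther back than shut.
Start: joints at [1.112, 0.521, -0.036, 1.599, 0.021, 1.021, -0.113], TCP at [0.237, -0.578, 0.304] pointing down, gripper open.
Joint ranges: [-2.91, 2.91], [-0.3, 2.13], [-1.5, 1.42], [0.17, 2.43], [-1.26, 4.41], [0.16, 1.93], [-2.52, 2.52]. Speed limits (rad/s): [1.89, 1.89, 2.39, 2.39, 3.01, 3.01, 3.01].

## Interface

Orientations are given as [roll, pitch, yaw] about the fixed x, y, z axes, in that order (R = Rz(yaw) Ry(pitch) Rx(roll)).
In Python, from workcell import bot gives the robot as it stands. The module is installed in compiled form; this text tells all that it offers.
- The arm moves only by the shell command python3 -m jog 'ROWS' [FORCE]. ROWS is JSON, a list that holds one entry, the list of rows, each a list of 7 numbers: the shift along the tool's x, y, z in mm, then the turn, a rotation vector about the tool's x, y, z in rad, then the opening, from 0 (shut) to 1 (fully open). In form: [[[tx, ty, tz, wx, wy, wz, fingers], ...]]. A call has 1 to 5 rows; each row shifts and turns the commanded pose from where the row before left it, along the tool's axes as they then stand; what a row does not reach is not made up. A row lasts 1/10 s, in which the tool goes at most 50 mm and 8.59 degrees, less where a joint would pass 70% of its speed; a pose out of reach is approached as far as the arm can. A call is refused whole if a number of a shift passes 50 or a number of a turn 0.15, either way. A call with a gripper value outside its range is refused whole. The fingers move at their own pace and stop on an object; FORCE is the grip in N (left out, the last holds). Time passes only in rows, so rows that do not move let the fingers close. It gives the time, the measured TCP pose, the force, the opening and the grip force at its end, in the units of the state.
- bot.observe(): the state, without advancing time (a new reading comes with each control period).
- bot.grab_frame(name): name is "side" or "top"; returns a dict with "img" (400x640x3 uint8, red, green, blue), "intrinsics" (3x3 intrinsics, pixels), "R" (3x3) and "t" (3): a world point X has camera coordinates R X + t. Camera axes: x right, y down, z forward; pixel columns grow to the right and rows downward; lengths in m; the calibration is good to about 2 mm. A picture is of the moment at which its call begins. There is no depth.
- bot.job_done(): hands the job in; it is judged then, once.
Trained networks look in a picture, given as the dict that the camera call returned (one of the last four; its "shot" number tells which), for a name from the list of things; names that differ only in an ending like _2 or _b are one class to them, and where a whole thing is asked for, a point or a joint stands for the part that bears it (a point fixed in the world has none). Each returns a list of dicts, best first, with "conf" (0 to 1); they miss things now and then, are a little off and sometimes report something else, mostly with a low value. They report only what shows in the picture. A call takes as long as a camera call.
- bot.trace(query, picture): "region" (400x640 bool, what is visible of it).
- bot.spot_point(query, picture): "xyz" ([x, y, z] in m, in world coordinates, good to about 4 mm: a listed point, or the origin of a listed thing).
The state is a dict: "clock": time; "qpos": joint angles; "qd": joint speeds; "joint_efforts": joint torques, N m; "position": TCP position; "tool_rot": TCP orientation; "force": force on the tool from outside, world axes, zero at the start; "moment": the same for the moment, N m; "grip_width": finger opening in m; "finger_force": force on a finger pad.
Only numpy, scipy, OpenCV 4.12 (cv2) and the standard library are available. Lean on these libraries where they do the work, as an engineer would, in place of code of your own. Each camera call takes 0.05 s, during which the arm holds its last target. There are 200 camera calls.

## Task

Start the pump at speed four on the controller box: with a fingertip, nudge the pointer of its rotary selector clockwise, counting the clicks, until it rests on the fourth dot after the bar that marks off, without ever going on to the fifth. Then press the round start button beside it fully down and let it come back up. Push lightly and do not grip the selector; leave the box and the loose parts on and around it where they are.

Things in the scene. Friction and masses are not known exactly. Their poses are not given: they have to be found in the camera images.
- unit: Pump controller: grey box standing loose on four rubber feet, 150 (x) x 250 (y) x 60 mm high, 3 kg, level panel on top. Origin at the centre of its underside; x points to its back, y to its left (seen from its front with the cooling slots, which faces the robot), z up. Selector on the left of the panel, start button on the right.
- dial_axis (a point): Point on the selector's vertical axis at panel height (60 mm above the desk), 5 mm in front of and 40 mm left of the box's centre; axes as the box. Around it on the panel, 62 mm out, are six flat black marks 40 degrees apart: a bar (off), then clockwise five dots of 8 mm.
- pointer_tip (a point): Outer top end of the selector's pointer, 52 mm from the axis, 32 mm above the panel. The selector is black: a round hub of 35 mm diameter, 32 mm high, with one straight upright blade, 12 mm thick, from the axis to 52 mm out and from 6 to 32 mm above the panel, a white line along its top. Push the blade's side near its outer end.
- dial (a joint): Selector angle, rad: 0 on the off bar (pointer 100 degrees anticlockwise of the box's x, from above), growing clockwise; dots at 0.698, 1.396, 2.094, 2.793, 3.491, stops just beyond. Each mark is a detent: it resists with up to 0.1 N m (2.5 N at 40 mm out); past half way to the next mark it snaps on there by itself and stays. Starts on off, first or second dot.
- start_button (a joint): Start button travel in m: 0 up, 0.006 fully down; a spring returns it (about 5 N when fully down). Counts as pressed beyond 0.004.
- start_button_top (a point): Centre of the top face of the start button, a round black cap of 28 mm diameter in a steel housing, 20 mm in front of and 85 mm to the right of the box's centre; it is pressed straight down.
- ring: Centring ring, black rubber on metal, 33 mm diameter, 8 mm high, lying loose on the panel's back right corner. Origin at the centre of its underside. Leave alone.
- reducer: Steel reducer flange, 55 mm diameter, 48 mm high, standing on the desk to the right of the box. Origin at the centre of its underside. Leave alone.
- stopper: Brown rubber stopper, 30 mm diameter, 27 mm high, on the desk off the box's front right corner. Origin at the centre of its underside. Leave alone.
- flange: Flat steel blank flange, 55 mm diameter, 9 mm high, on the desk in front of the box. Origin at the centre of its underside. Leave alone.
- clamp: Hinged pipe clamp, 56 x 74 x 27 mm, lying on the desk in front of the box. Origin at the centre of its underside. Leave alone.
- vial: Small capped vial, 21 mm diameter, 60 mm high, standing on the desk to the left of the box. Origin at the centre of its underside. Leave alone.

How it is judged:
By the outcome, as a careful person would: the job done as asked, in the order asked, and still so for the second after the job is handed in, with the robot touching nothing.
It also fails if it takes over 64 s, if anything falls off the work surface, if the arm or the gripper's body presses on something with over 40 N, if the wrist force passes 120 N, or if a joint passes its speed limit or range.

## Working session

There is one attempt and no reset: what is moved stays moved. The work goes in short steps, Python scripts to look and compute and a shell command to move; the robot and the scene stay as the last step left them, time stands still between calls to the robot, and variables do not carry over. Pictures are saved under pics/ and viewed, at most 10 in all, crops included, and the job is handed in when it is done.

```bash
mkdir -p pics
python3 - <<'E'
from workcell import bot
import cv2,numpy as np
np.set_printoptions(precision=4,suppress=True)
s=bot.observe();print({k:s[k] for k in('clock','position','tool_rot','force','grip_width')},bot.tip_reach)
ims=[]
for n in('side','top'):
    f=bot.grab_frame(n);cv2.imwrite(f'pics/{n}0.png',f['img'][:,:,::-1])
    print(n,f['R'].tolist(),f['t'],f['intrinsics'][0])
    for q in('unit','dial_axis','pointer_tip','start_button_top','ring','reducer','stopper','flange','clamp','vial'):
        r=bot.spot_point(q,f)
        print(q,[(np.round(d['xyz'],4).tolist(),round(d['conf'],2)) for d in r[:2]])
E
```

```text
{'clock': 0.0, 'position': array([ 0.2368, -0.5781,  0.3033]), 'tool_rot': array([-3.1405,  0.0001,  0.3888]), 'force': array([ 0.2792, -0.7336,  0.0846]), 'grip_width': 0.08552842053520789} 0.0726
side [[0.9972845082890562, 0.07347942840890181, -0.004937927435325756], [0.041874170180794756, -0.6209303415370017, -0.7827464882261769], [-0.06058187351283642, 0.780414175011861, -0.6223211004314665]] [-0.4734 -0.0117  1.1047] [451.8454   0.     322.2391]
unit [([0.4918, -0.1762, -0.0024], 0.95)]
dial_axis [([0.4844, -0.1381, 0.0597], 0.93)]
pointer_tip [([0.5293, -0.1134, 0.0933], 0.74)]
start_button_top [([0.4763, -0.2642, 0.0835], 0.58), ([0.4847, -0.1372, 0.0597], 0.3)]
ring [([0.5384, -0.2694, 0.0569], 0.45)]
reducer [([0.4962, -0.3537, 0.0026], 0.58)]
stopper []
flange [([0.3703, -0.2361, -0.0005], 0.63)]
clamp [([0.3726, -0.2332, 0.0003], 0.34)]
vial [([0.4756, -0.0212, -0.0018], 0.54)]
top [[-0.003922726307441878, -0.9999854926309442, -0.0036914422608381203], [-0.9910948773864647, 0.004379135151579569, -0.13308556343057132], [0.1330997980337511, 0.0031365112740747276, -0.9910976773559719]] [-0.0898  0.487   0.8936] [434.1634   0.     315.7056]
unit [([0.4883, -0.1757, 0.0007], 0.91)]
dial_axis [([0.4803, -0.1419, 0.0613], 0.62)]
pointer_tip [([0.5279, -0.1102, 0.092], 0.93)]
start_button_top [([0.4811, -0.2674, 0.0813], 0.64)]
ring [([0.5403, -0.2706, 0.0589], 0.62)]
reducer [([0.4973, -0.3534, -0.0019], 0.84)]
stopper [([0.4305, -0.3598, 0.0039], 0.59), ([0.3741, -0.2445, -0.0015], 0.2)]
flange [([0.375, -0.2446, -0.0014], 0.63)]
clamp [([0.3602, -0.14, -0.0024], 0.93)]
vial [([0.4775, -0.017, 0.0007], 0.53)]
```

View pics/top0.png

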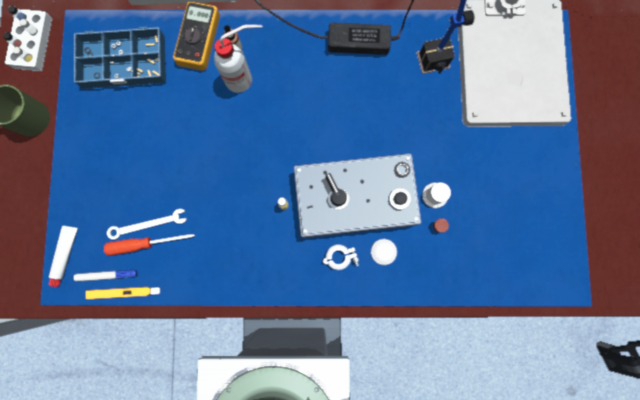

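View pics/side0.png

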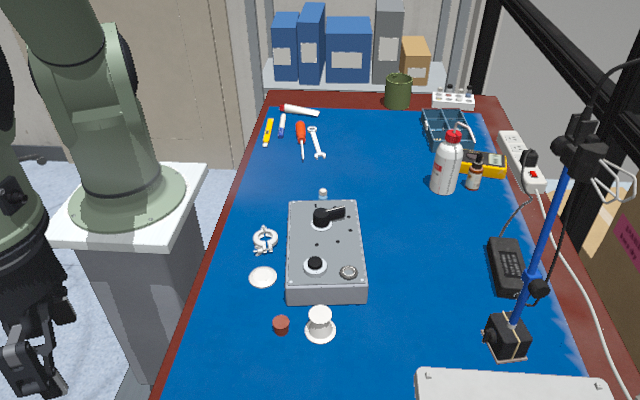

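The top view shows the off bar at about (310,207), the first dot at (312,187), and the pointer on the second dot at about (325,172). Dots 3–5 are at about (345,170), (362,181) and (367,199). That means two clicks are needed. The side view shows nothing in the way above the box. I'm moving to the anticlockwise side of the blade with the fingers shut.

```bash
python3 -m jog '[[[36,-29,0,0,0,-0.03,0],[36,-29,0,0,0,-0.026,0],[36,-29,0,0,0,0,0],[36,-29,0,0,0,0,0],[36,-29,0,0,0,0,0]]]'; python3 -m jog '[[[36,-29,0,0,0,0,0],[36,-29,0,0,0,0,0],[36,-29,0,0,0,0,0],[36,-29,0,0,0,0,0],[36,-29,0,0,0,0,0]]]'
cat > h.py <<'E'
import numpy as np
from workcell import bot
AX=np.array([.482,-.139]);BT=np.array([.479,-.264])
def st():
    s=bot.observe();p=s['position'];y=s['tool_rot'][2]
    M=np.array([[np.cos(y),np.sin(y)],[np.sin(y),-np.cos(y)]])
    print('t',round(s['clock'],2),'p',np.round(p,4),'rot',np.round(s['tool_rot'],3),'F',np.round(s['force'],1),'M',np.round(s['moment'],2),'q7',round(s['qpos'][6],2),'tip',bot.tip_reach,'w',round(s['grip_width'],4))
    return p,y,M
def to(xy,z):
    p,y,M=st();print('tool shift mm',np.round(1000*M@(np.array(xy)-p[:2]),1),'z',round(1000*(p[2]-z),1))
E
python3 -c "
from h import *
to([.505,-.089],.150)"
```

```text
clock: 1.6
position: [0.3409, -0.37, 0.3041]
tool_rot: [3.141, -0.0, 0.445]
force: [0.7, 0.1, 1.0]
grip_width: 0.0127
finger_force: 0.0
clock: 2.1
position: [0.441, -0.1617, 0.3042]
tool_rot: [3.141, -0.0, 0.445]
force: [1.1, -0.5, 0.4]
grip_width: -0.0002
finger_force: 0.0
t 2.1 p [ 0.441  -0.1617  0.3042] rot [ 3.141 -0.     0.445] F [ 1.1 -0.5  0.4] M [-0.01 -0.07 -0.  ] q7 -0.98 tip 0.0726 w -0.0002
tool shift mm [ 89.  -38.1] z 154.2
```

```bash
python3 -m jog '[[[44,-19,10,0,0,0,0],[45,-19,10,0,0,0,0],[0,0,40,0,0,0,0],[0,0,40,0,0,0,0],[0,0,40,0,0,0,0]]]'; python3 -m jog '[[[0,0,12,0,0,0,0],[0,0,0,0,0,0,0]]]'
python3 - <<'E'
from h import *
import cv2
to([.505,-.089],.152)
a=[bot.grab_frame(n)['img'] for n in('top','side')]
c=cv2.resize(a[0][140:250,260:460],(800,440),interpolation=cv2.INTER_CUBIC)
cv2.imwrite('pics/t1.png',c[:,:,::-1])
c=cv2.resize(a[1][140:310,240:440],(700,595),interpolation=cv2.INTER_CUBIC)
cv2.imwrite('pics/s1.png',c[:,:,::-1])
E
```

```text
clock: 2.6
position: [0.5046, -0.0905, 0.1627]
tool_rot: [3.141, -0.001, 0.445]
force: [1.0, -0.6, -1.4]
grip_width: -0.0001
finger_force: 0.0
clock: 2.8
position: [0.504, -0.0907, 0.1511]
tool_rot: [-3.14, 0.002, 0.445]
force: [0.9, -0.5, 0.6]
grip_width: 0.0
finger_force: 0.0
t 2.8 p [ 0.504  -0.0907  0.1511] rot [-3.14e+00  2.00e-03  4.45e-01] F [ 0.9 -0.5  0.6] M [-0.05 -0.01 -0.  ] q7 -1.25 tip 0.0726 w 0.0
tool shift mm [ 1.6 -1.1] z -0.9
```

View pics/s1.png

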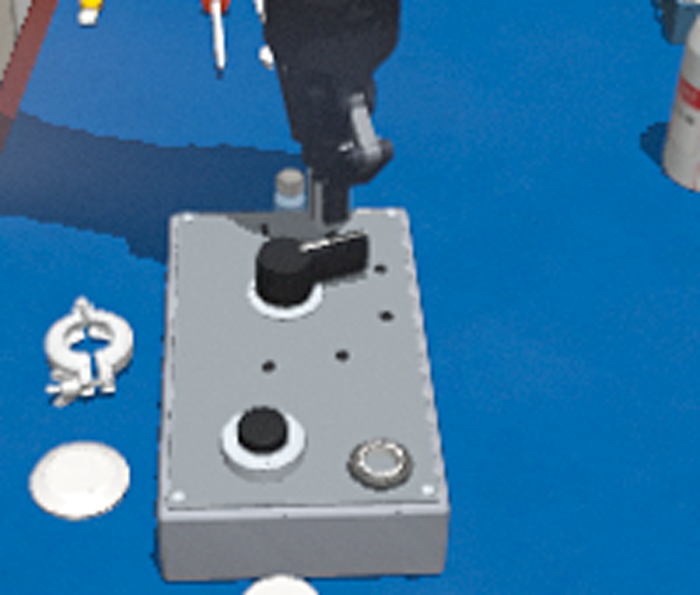

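Side crop: dots 1–5 show at (265,229), (380,268), (387,316), (342,355) and (268,366). The pointer is at dot 2, and the fingertip is behind its anticlockwise side at about (335,225). I'll push gently until contact.

```bash
python3 -m jog '[[[0,4,0,0,0,0,0],[0,4,0,0,0,0,0],[0,3,0,0,0,0,0],[0,0,0,0,0,0,0]]]'; python3 -m jog '[[[0,3,0,0,0,0,0],[0,3,0,0,0,0,0],[0,0,0,0,0,0,0]]]';python3 -m jog '[[[0,3,0,0,0,0,0],[0,0,0,0,0,0,0]]]'; python3 -c "
from h import *
to([.505,-.089],.15)"
```

```text
clock: 3.3
position: [0.5095, -0.1014, 0.1523]
tool_rot: [3.141, -0.001, 0.444]
force: [0.1, -0.0, -0.1]
grip_width: 0.0
finger_force: 0.0
clock: 3.6
position: [0.5121, -0.1062, 0.1519]
tool_rot: [-3.142, -0.0, 0.445]
force: [0.0, 2.9, 1.2]
grip_width: 0.0001
finger_force: 1.3
clock: 3.8
position: [0.5133, -0.109, 0.1519]
tool_rot: [-3.142, -0.0, 0.445]
force: [0.3, 3.5, 1.7]
grip_width: 0.0002
finger_force: 1.5
t 3.8 p [ 0.5133 -0.109   0.1519] rot [-3.142 -0.     0.445] F [0.3 3.5 1.7] M [ 0.67 -0.21 -0.02] q7 -1.22 tip 0.0726 w 0.0002
tool shift mm [  1.1 -21.6] z 1.9
```

```bash
python3 -m jog '[[[1.1,2.9,0,0,0,0.07,0],[1.1,2.9,0,0,0,0.07,0],[1.1,2.9,0,0,0,0.07,0],[0,0,0,0,0,0,0]]]'; python3 -m jog '[[[0.8,2.1,0,0,0,0.05,0],[0,0,0,0,0,0,0]]]'; python3 -c "
from h import *
bot.grab_frame('top')
for n in('top','side'):
  f=bot.grab_frame(n)
  for q in('pointer_tip','dial_axis'): print(q,[(np.round(d['xyz'],4),round(d['conf'],2)) for d in bot.spot_point(q,f)[:1]])
st()"
```

```text
clock: 4.2
position: [0.5193, -0.1162, 0.1518]
tool_rot: [3.141, 0.0, 0.233]
force: [-0.9, -0.2, -0.4]
grip_width: 0.0001
finger_force: 0.0
clock: 4.4
position: [0.5205, -0.1178, 0.1518]
tool_rot: [3.141, 0.0, 0.186]
force: [-0.4, 0.9, -0.6]
grip_width: 0.0003
finger_force: 0.0
pointer_tip []
dial_axis [(array([ 0.4753, -0.0199, -0.0006]), 0.64)]
pointer_tip [(array([ 0.5302, -0.1501,  0.0917]), 0.77)]
dial_axis [(array([ 0.4844, -0.1373,  0.059 ]), 0.68)]
t 4.75 p [ 0.5205 -0.1176  0.1519] rot [-3.142  0.     0.186] F [ 0.3  0.1 -0.5] M [ 0.01 -0.    0.  ] q7 -1.4 tip 0.0726 w -0.0
```

```bash
python3 -m jog '[[[1,2.9,0,0,0,0.07,0],[0.9,2.9,0,0,0,0.07,0],[0.9,2.9,0,0,0,0.07,0],[0.9,2.9,0,0,0,0.07,0],[0.9,2.9,0,0,0,0.07,0]]]'; python3 -m jog '[[[0.9,2.9,0,0,0,0.07,0],[0.9,2.9,0,0,0,0.07,0],[0.9,2.9,0,0,0,0.07,0],[0,0,0,0,0,0,0]]]'; python3 -m jog '[[[0.9,2.9,0,0,0,0.07,0],[0,0,0,0,0,0,0]]]';  python3 -c "
from h import *
p,y,M=st();print(M@(AX-p[:2]))"
```

```text
clock: 5.25
position: [0.5258, -0.1316, 0.1519]
tool_rot: [-3.141, 0.0, -0.167]
force: [-0.6, 1.7, 0.0]
grip_width: -0.0
finger_force: 1.1
clock: 5.65
position: [0.5263, -0.1408, 0.1519]
tool_rot: [3.142, 0.0, -0.376]
force: [-0.0, 1.5, 0.5]
grip_width: 0.0001
finger_force: 0.5
clock: 5.85
position: [0.5261, -0.144, 0.1519]
tool_rot: [3.141, -0.0, -0.445]
force: [0.4, 0.5, 0.7]
grip_width: -0.0002
finger_force: 0.0
t 5.85 p [ 0.5261 -0.144   0.1519] rot [ 3.141 -0.    -0.445] F [0.4 0.5 0.7] M [-0.02  0.02 -0.01] q7 -1.83 tip 0.0726 w -0.0002
[-0.0420171   0.01443301]
```

```bash
python3 -c "
from h import *
import cv2
f=bot.grab_frame('side')
for q in('pointer_tip','dial_axis','unit'): print(q,[(np.round(d['xyz'],4),round(d['conf'],2)) for d in bot.spot_point(q,f)[:1]])
c=cv2.resize(f['img'][180:310,270:400],(590,590),interpolation=cv2.INTER_CUBIC)
cv2.imwrite('pics/s2.png',c[:,:,::-1])
st()"
```

```text
pointer_tip [(array([ 0.517 , -0.1785,  0.0938]), 0.68)]
dial_axis [(array([ 0.4847, -0.1407,  0.061 ]), 0.89)]
unit [(array([ 0.4906, -0.1782, -0.005 ]), 0.86)]
t 6.05 p [ 0.5262 -0.1438  0.1519] rot [-3.142 -0.    -0.443] F [-0.1 -0.3  0.5] M [0.01 0.01 0.01] q7 -1.83 tip 0.0726 w 0.0001
```

View pics/s2.png

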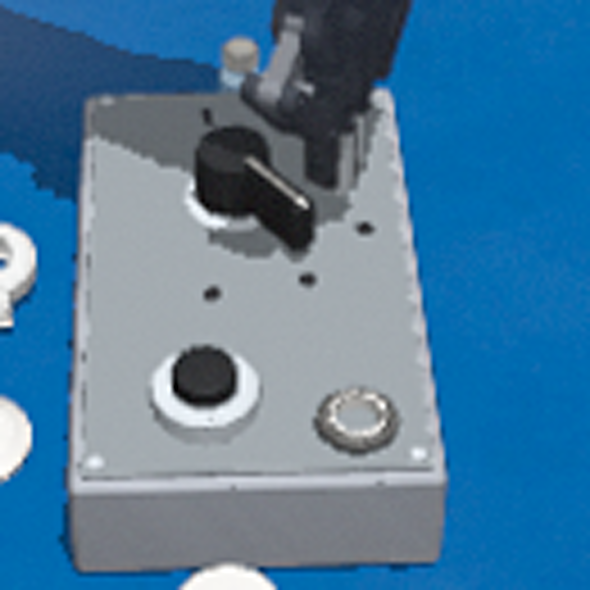

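The blade's outer end (300,235) now points at the fourth dot (307,280), with the third at (365,228) and the fifth at (212,293) clear. I'll back off, lift and go over the button.

```bash
python3 -m jog '[[[0,-8,0,0,0,0,0],[0,0,-30,0,0,0,0],[0,0,-30,0,0,0,0],[0,0,0,0,0,0,0]]]'; python3 -c "
from h import *
f=bot.grab_frame('side')
for q in('start_button_top','pointer_tip'): print(q,[(np.round(d['xyz'],4),round(d['conf'],2)) for d in bot.spot_point(q,f)[:2]])
to([.479,-.265],.180)"
```

```text
clock: 6.45
position: [0.5312, -0.1364, 0.2152]
tool_rot: [-3.14, -0.005, -0.444]
force: [0.6, -0.7, -0.0]
grip_width: 0.0001
finger_force: 0.0
start_button_top [(array([ 0.477 , -0.2606,  0.0828]), 0.54)]
pointer_tip [(array([ 0.5133, -0.1807,  0.0935]), 0.83)]
t 6.6 p [ 0.5296 -0.1362  0.2116] rot [-3.141  0.    -0.444] F [-0.5 -0.2 -0.7] M [ 0.02  0.04 -0.03] q7 -1.84 tip 0.0726 w -0.0
tool shift mm [  9.7 138.1] z 31.6
```

```bash
python3 -m jog '[[[3,45.5,0,0,0,0,0],[3,45.5,0,0,0,0,0],[3,46,0,0,0,0,0],[0,0,30,0,0,0,0],[0,0,0,0,0,0,0]]]'
python3 - <<'E'
from h import *
import cv2
to([.478,-.264],.16)
for n in('side','top'):
    f=bot.grab_frame(n)
    for q in('start_button_top','pointer_tip'): print(q,[(np.round(d['xyz'],4),round(d['conf'],2)) for d in bot.spot_point(q,f)[:1]])
    if n=='side':cv2.imwrite('pics/s3.png',cv2.resize(f['img'][180:310,270:400],(590,590),interpolation=cv2.INTER_CUBIC)[:,:,::-1])
E
```

```text
clock: 7.1
position: [0.4768, -0.2642, 0.1786]
tool_rot: [3.141, 0.006, -0.447]
force: [-0.7, 1.4, 0.7]
grip_width: 0.0
finger_force: 0.0
t 7.1 p [ 0.4768 -0.2642  0.1786] rot [ 3.141  0.006 -0.447] F [-0.7  1.4  0.7] M [-0.02  0.01  0.02] q7 -1.59 tip 0.0726 w 0.0
tool shift mm [ 1.  -0.7] z 18.6
start_button_top [(array([ 0.4789, -0.2598,  0.081 ]), 0.48)]
pointer_tip [(array([ 0.4262, -0.361 ,  0.0032]), 0.72)]
start_button_top [(array([ 0.484 , -0.2676,  0.0806]), 0.61)]
pointer_tip [(array([ 0.5136, -0.1749,  0.0915]), 0.84)]
```

View pics/s3.png

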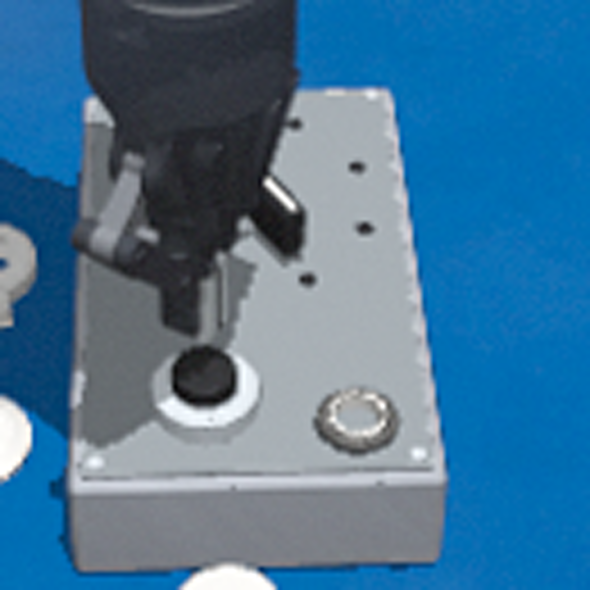

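The fingertip (200,330) hangs above the cap (204,367), and by projection its descent ends on the cap. Now pressing down in small steps, watching the force.

```bash
python3 -m jog '[[[1,0,8,0,0,0,0],[0,0,8,0,0,0,0],[0,0,4,0,0,0,0],[0,0,0,0,0,0,0]]]'; python3 -m jog '[[[0,0,3,0,0,0,0],[0,0,3,0,0,0,0],[0,0,0,0,0,0,0]]]'
```

```text
clock: 7.8
position: [0.4793, -0.2644, 0.1611]
tool_rot: [3.142, 0.001, -0.445]
force: [0.3, 0.1, 0.1]
grip_width: -0.0
finger_force: 0.0
clock: 8.1
position: [0.4795, -0.2646, 0.1556]
tool_rot: [-3.142, 0.0, -0.445]
force: [0.6, 0.7, 0.2]
grip_width: 0.0004
finger_force: 0.0
```

```bash
python3 -m jog '[[[0,0,3,0,0,0,0],[0,0,0,0,0,0,0]]]'; python3 -m jog '[[[0,0,2,0,0,0,0],[0,0,0,0,0,0,0]]]'; python3 -m jog '[[[0,0,2,0,0,0,0],[0,0,0,0,0,0,0]]]'
```

```text
clock: 8.3
position: [0.4797, -0.2647, 0.1528]
tool_rot: [3.142, -0.0, -0.445]
force: [-0.3, -0.1, 2.3]
grip_width: -0.0001
finger_force: 1.2
clock: 8.5
position: [0.4797, -0.2647, 0.1509]
tool_rot: [-3.142, -0.0, -0.445]
force: [-0.5, -0.1, 3.1]
grip_width: 0.0001
finger_force: 1.8
clock: 8.7
position: [0.4797, -0.2647, 0.1489]
tool_rot: [3.142, -0.0, -0.445]
force: [0.1, 0.3, 5.1]
grip_width: -0.0003
finger_force: 2.4
```

```bash
python3 -m jog '[[[0,0,1,0,0,0,0],[0,0,0,0,0,0,0]]]'; python3 -m jog '[[[0,0,0.5,0,0,0,0],[0,0,0,0,0,0,0]]]'
```

```text
clock: 8.9
position: [0.4798, -0.2647, 0.1485]
tool_rot: [-3.142, -0.0, -0.445]
force: [-2.8, 1.0, 16.2]
grip_width: 0.0004
finger_force: 8.0
clock: 9.1
position: [0.4798, -0.2648, 0.1484]
tool_rot: [-3.142, -0.001, -0.445]
force: [-5.3, 2.8, 22.6]
grip_width: 0.0001
finger_force: 11.9
```

Bottomed out: the force jumped to 22 N with no more travel. Now lifting away and checking.

```bash
python3 -m jog '[[[0,0,-4,0,0,0,0],[0,0,-8,0,0,0,0],[0,0,-30,0,0,0,0],[0,0,-40,0,0,0,0],[0,0,-40,0,0,0,0]]]'; python3 -m jog '[[[0,40,0,0,0,0,0],[0,40,0,0,0,0,0],[0,40,0,0,0,0,0],[0,0,0,0,0,0,0],[0,0,0,0,0,0,0]]]'
python3 - <<'E'
from h import *
import cv2
st()
for n in('side','top'):
    f=bot.grab_frame(n)
    for q in('unit','start_button_top','pointer_tip','ring'): print(q,[(np.round(d['xyz'],4),round(d['conf'],2)) for d in bot.spot_point(q,f)[:1]])
    if n=='side':cv2.imwrite('pics/s4.png',cv2.resize(f['img'][180:350,240:400],(560,595),interpolation=cv2.INTER_CUBIC)[:,:,::-1])
E
```

```text
clock: 9.6
position: [0.4792, -0.2644, 0.2707]
tool_rot: [3.142, 0.001, -0.445]
force: [0.9, 0.0, 0.9]
grip_width: -0.0001
finger_force: 0.0
clock: 10.1
position: [0.4274, -0.3734, 0.2694]
tool_rot: [-3.141, 0.0, -0.447]
force: [0.3, 0.5, -0.4]
grip_width: 0.0002
finger_force: 0.0
t 10.1 p [ 0.4274 -0.3734  0.2694] rot [-3.141  0.    -0.447] F [ 0.3  0.5 -0.4] M [0.02 0.03 0.  ] q7 -1.36 tip 0.0726 w 0.0002
unit [(array([ 0.4911, -0.1771, -0.0039]), 0.83)]
start_button_top [(array([ 0.361 , -0.141 , -0.0021]), 0.64)]
pointer_tip [(array([ 0.5146, -0.1795,  0.0932]), 0.69)]
ring [(array([ 0.5369, -0.2708,  0.0596]), 0.48)]
unit [(array([ 0.4912, -0.1718,  0.0012]), 0.64)]
start_button_top [(array([ 0.4825, -0.2671,  0.0791]), 0.66)]
pointer_tip [(array([ 0.5131, -0.1746,  0.0913]), 0.9)]
ring [(array([ 0.5431, -0.2698,  0.0595]), 0.53)]
```

View pics/s4.png

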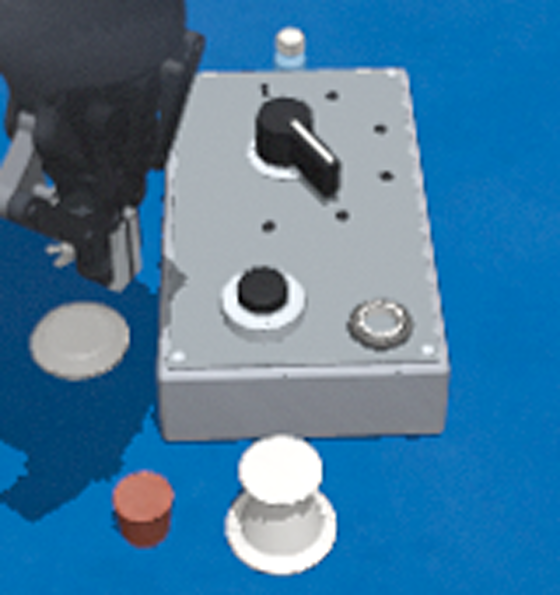

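The bar (264,90) and all five dots are visible. The pointer is at the fourth dot (342,215), the button cap (262,288) is back up, and the box and loose parts haven't moved.

```bash
python3 -c "
from workcell import bot
print(bot.job_done())"
```

```text
the job is handed in; nothing more can be done
None
```

The selector went from the second dot to the fourth in two clicks without reaching the fifth. I then pressed the start button fully down and it came back up, nothing else was moved, and the job is handed in at about 10 s of robot time.

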